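# Test the lamp breaker, then hold the sample stone level under the magnifier

## Task

Before the magnifier lamp is used at this wet bench, prove its leakage breaker: press the yellow test button (do not push the lever down by hand) until the white lever drops, then lift the lever fully back up to on. Next pick up the sample tray by its handle and carry it to the magnifier without tipping it, the shell stone staying in its shallow pocket, and leave everything else on the bench where it stands. Finish still holding the tray in the gripper, level and still, with the stone about 12 cm above the middle of the round black viewing plate, so that the grader can look at it through the lens.

Things in the scene. Friction and masses are not known exactly. Their poses are not given: they have to be found in the camera images.
- breaker: Fixed leakage breaker: dark grey case (130 mm along the slope, 75 wide, 60 thick) on a dark wooden sloping stand, white outlet box behind. Origin on the table under the middle of its face. At yaw 0 the face looks up and to -x: its normal leans 30 deg from vertical to -x, so up the slope is (cos 30, 0, sin 30). The stand reaches 40 mm before, 130 mm behind and 50 mm to each side of the origin
- breaker_face (a point): middle of the case's flat face, 115 mm above the table; the slot of the lever. The flat part of the face is 90 mm (slope) x 75 mm; the last 20 mm at either end of the case lie 12 mm lower
- test_button (a joint): travel of the test button, m: 0 out, 0.006 fully pressed, straight into the face along its normal. Sprung: 1 N at first, 3 N fully in, and about 4 N at most while it trips the lever (tripped at about 4 mm); springs back when let go
- button_top (a point): middle of the yellow test button's top, a round cap 13 mm across that stands 8 mm out of the face; it sits 30 mm down the slope and 27 mm to the right (the stand's -y) of the face's middle
- breaker_lever (a joint): angle of the lever, rad: 0 up the slope = on (start), 0.64 down the slope = tripped. Pivots about a level axis (the stand's y) 18 mm below the face's middle. Over-centre: past the middle (0.32) it goes on by itself to either end and stays; about 0.5 N at its tip moves it. The test button kicks it down; with the lever down the button moves freely
- lever_tip (a point): middle of the lever's end, 40 mm from its pivot; the smooth white lever is 14 mm wide (y), 8 mm thick and stands 20 mm out of the face at either end of its swing, 13 mm up the slope from the face's middle when on and 13 mm down the slope when tripped
- sample_tray: Loose dark red wood tray, 70 to 120 g: a round dish 66 mm across, 9 mm high, with a round pocket in its middle (32 mm across, 2 mm deep), and a straight bar handle along its -x: 16 mm wide, from 8 to 28 mm above the underside, 25 to 125 mm from the pocket's centre, a round foot under its end. Origin on the underside under the pocket; z up. Centre of mass 30 mm from there towards the handle
- tray_grip (a point): the place to grip the handle: its middle, 75 mm from the pocket's centre and 18 mm above the tray's underside
- tray_pocket (a point): the point where the stone's centre lies when it rests in the middle of the pocket: 12.3 mm above the tray's underside
- shell_stone: Loose polished white clamshell go stone, 22.5 mm across, 10.6 mm thick, 10 g, slippery, lying flat in the tray's pocket. Origin at the middle of its underside
- stone_center (a point): centre of the go stone
- magnifier: Fixed bench magnifier lamp: grey base 14 mm high with a round black viewing plate 100 mm across (round foot 136 mm), a steel post 200 mm behind the plate's centre and a white ring-light lens that leans over from behind and looks at the place above the plate. Origin on the table under the plate's middle; at yaw 0 post and lens stand at its +x, and its -x side (to the robot), left and right are free
- focus (a point): where the stone has to be: 120 mm above the middle of the black viewing plate (134 mm above the table); z up
- lens_center (a point): centre of the lens, 170 mm from the focus: 130 mm behind it (the magnifier's +x) and 110 mm higher. The lens ring spans 85 to 180 mm behind the focus, 64 mm to each side, from 190 to 300 mm above the table
- drying_rack: Loose bamboo drying rack, 85 x 190 mm, 46 mm high, with vertical rungs and white stones on edge between them. Origin under its middle. Leave alone
- jade_bowl: Loose jade-green ceramic bowl of white stones, 110 mm across, 58 mm high. Origin under its middle. Leave alone
- sanding_stone: Loose grey sanding stone, 150 x 50 x 26 mm. Origin under its middle. Leave alone
- burnisher: Loose burnisher with a dark horn handle and a steel point, 170 mm long along its x, 20 mm high. Origin under its middle. Leave alone
- calliper: Loose steel calliper lying flat, 190 mm long along its x, jaws at -x, 14 mm high. Origin under its middle. Leave alone
There are look-alikes about, which are no part of the job. Several things look just like the sample_tray: the one meant starts farthest to the robot's right.

How it is judged (in metres and radians):
On the way, in this order (a step that is already met when the one before it is completed fails the run):
1. the test button is pressed in and the lever trips (value of joint test_button above 0.003 m and value of joint breaker_lever above 0.4 rad).
2. the button is out again and the lever lifted fully back up to on (value of joint test_button below 0.001 m and value of joint breaker_lever below 0.08 rad), for 0.3 s.
3. the tray is lifted off the table in the gripper with the stone in its pocket (height (world z) of sample_tray above 0.04 m and contact force between the fingers and sample_tray above 1 N and distance between stone_center and tray_pocket below 0.011 m), for 0.2 s.
At the end, for the whole second after the job is handed in: The gripper still holds the tray, level within 6 degrees and still, touching nothing else, the stone in its pocket and within 30 mm sideways and 30 mm in height of the point 120 mm above the viewing plate's middle; lever up, button out; the rest of the bench within 20 mm of where it was (all of step 2 and horizontal distance between stone_center and focus below 0.03 m and z of stone_center in the frame of focus between -0.03 and 0.03 m and angle between sample_tray's own z axis and vertical below 0.1 rad and distance between stone_center and tray_pocket below 0.011 m and linear speed of sample_tray below 0.02 m/s and linear speed of shell_stone below 0.03 m/s and contact force between the fingers and sample_tray above 1 N and contact force between sample_tray and magnifier below 0.1 N); the arm keeps its last pose, push and grip.
It fails at once if the stone leaves its pocket (distance between stone_center and tray_pocket above 0.014 m).
It fails at once if the tray is tipped more than 20 degrees (angle between sample_tray's own z axis and vertical above 0.35 rad).
It fails at once if the lever is pushed down by hand instead of by the button (contact force between the fingers and breaker_lever above 1 N and velocity of joint breaker_lever above 0.5 rad/s and value of joint breaker_lever between 0.15 and 0.4 rad and value of joint test_button below 0.0005 m).
It fails at once if another thing on the bench is moved (distance of any of drying_rack, jade_bowl, sanding_stone, burnisher, calliper from where it was at the start of the episode above 0.02 m).
It also fails if it takes over 64 s, if anything falls off the work surface, if the arm or the gripper's body presses on something with over 40 N, if the wrist force passes 120 N, or if a joint passes its speed limit or range.

## Robot

A 6-joint arm with a two-finger parallel gripper is mounted at the origin on the work surface. World frame = base frame: x ahead of the robot, y to its left, z up, the work surface at z = 0. Lengths are in m, angles in degrees, forces in N, time in s.
With the tool pointing down it reaches from about 0.3 to 0.75 m from the base axis. Payload 8.5 kg.
Tool frame: the origin (TCP) lies at the very end of the fingers, on their centre line; the grasp point (between the pads) lies 19 mm behind it (env.hold_point_z is the distance from the TCP to the grasp point, in m); z points along the fingers, y is the line along which they close (so a half turn about z gives the same grasp; the last joint's range is limited). The gripper opens to 85 mm and grips with 20 to 120 N. Pads are 22 mm wide; open, the fingers measure 114 mm over their backs; the gripper's body (76 mm by 85 mm) begins 54 mm behind the grasp point. The pads swing forward as they close: fully open they stand 13 mm farther back than shut.
Start: joints at [-76.908, 21.807, 74.336, -0, 83.858, -12.336], TCP at [0.236, -0.497, 0.231] pointing down, gripper open.
Joint ranges: [-178.18, 178.18], [-50.72, 133.34], [12.68, 142.11], [-81.47, 261.47], [9.98, 163.14], [-165.26, 165.26]. Speed limits (degrees/s): [136.94, 136.94, 180, 180, 180, 180].

## Interface

Orientations are given as a 3x3 rotation matrix whose columns are the frame's x, y, z axes.
In Python, from rig import env, optics gives the robot as it stands.
- The arm moves only by the shell command python3 -m jog 'ROWS' [OPENING] [FORCE]. ROWS is JSON, a list of rows, each an object with "linear": the shift along the tool's x, y, z in units of 40 mm (1.0 is 40 mm), a list of three; "roll": the turn about the tool's z in units of 5 degrees (1.0 is 5 degrees). A call has 1 to 12 rows; each row shifts and turns the commanded pose from where the row before left it, along the tool's axes as they then stand; what a row does not reach is not made up. A row lasts 1/12 s, in which the tool goes at most 41.7 mm and 7.16 degrees, less where a joint would pass 70% of its speed; a pose out of reach is approached as far as the arm can. A call is refused whole if a number of a shift passes 1 or a number of a turn 1, either way. A call with a gripper value outside its range is refused whole. OPENING is the opening, from -1 (shut) to 1 (fully open), set as the call begins (- or left out, the last holds). The fingers move at their own pace and stop on an object; FORCE is the grip in N (left out, the last holds). Time passes only in rows, so rows that do not move let the fingers close. It gives the time, the measured TCP pose, the force, the opening and the grip force at its end, in the units of the state.
- env.observe(): the state, without advancing time (a new reading comes with each control period).
- optics.get_image(name): name is "scene" or "side" or "wrist"; returns the picture (420x560x3 uint8, red, green, blue); there is no depth.
- optics.calibration(name): a dict with "fov_y" (degrees; the focal length in pixels is half the picture's height over the tangent of half this angle, whatever the lens; pixels are square), "cx", "cy" (the principal point, pixels), "T" (4x4, takes a point from camera to world coordinates). Camera axes: x right, y down, z forward; pixel columns grow to the right and rows downward; lengths in m; the calibration is good to about 2 mm. A picture is of the moment at which its call begins: read the wrist's pose just before it. calibration takes no time and is no camera call; for the wrist camera it gives the pose at the moment of the call.
- env.close_job(): hands the job in; it is judged then, once.
The state is a dict: "time_s": time; "q": joint angles; "qvel": joint speeds; "joint_efforts": joint torques, N m; "position": TCP position; "tool_rot": TCP orientation; "ft_force": force on the tool from outside, world axes, zero at the start; "wrist_torque": the same for the moment, N m; "grip_width": finger opening in m; "gripper_force": force on a finger pad.
Only numpy, scipy, OpenCV 4.12 (cv2) and the standard library are available. Lean on these libraries where they do the work, as an engineer would, in place of code of your own. Each camera call takes 0.05 s, during which the arm holds its last target. There are 200 camera calls.

## Working session

There is one attempt and no reset: what is moved stays moved. The work goes in short steps, Python scripts to look and compute and a shell command to move; the robot and the scene stay as the last step left them, time stands still between calls to the robot, and variables do not carry over. Pictures are saved under pics/ and viewed, at most 10 in all, crops included, and the job is handed in when it is done.

```bash
ls; mkdir -p pics; python3 - <<'E'
from rig import env, optics
import cv2
for n in ("scene","side"):
    im=optics.get_image(n); cv2.imwrite(f"pics/{n}0.png",im[:,:,::-1])
    c=optics.calibration(n); print(n,c)
s=env.observe(); print(s["time_s"],s["position"],s["tool_rot"],env.hold_point_z)
E
```

```text
pics
scene {'fov_y': 52.378786068354906, 'cx': 274.4739818690395, 'cy': 207.85184507985863, 'T': array([[ 0.68356599,  0.59763376, -0.41901245,  1.04047838],
       [ 0.72987163, -0.56362038,  0.38680677, -0.46781634],
       [-0.00499518, -0.57023325, -0.82146764,  1.14298552],
       [ 0.        ,  0.        ,  0.        ,  1.        ]])}
side {'fov_y': 50.28361563597361, 'cx': 272.4552195042597, 'cy': 205.44170144626935, 'T': array([[-0.97842169, -0.13802227,  0.15375582,  0.33653892],
       [-0.20596906,  0.71047242, -0.67290838,  0.78121477],
       [-0.01636292, -0.69005709, -0.72356994,  0.99608996],
       [ 0.        ,  0.        ,  0.        ,  1.        ]])}
0.1 [ 0.2360925  -0.49645388  0.23076937] [[ 9.03124853e-01  4.29377935e-01 -2.97922747e-04]
 [ 4.29377938e-01 -9.03123951e-01  1.30946846e-03]
 [ 2.93195693e-04 -1.31053496e-03 -9.99999098e-01]] 0.0187
```

View pics/scene0.png

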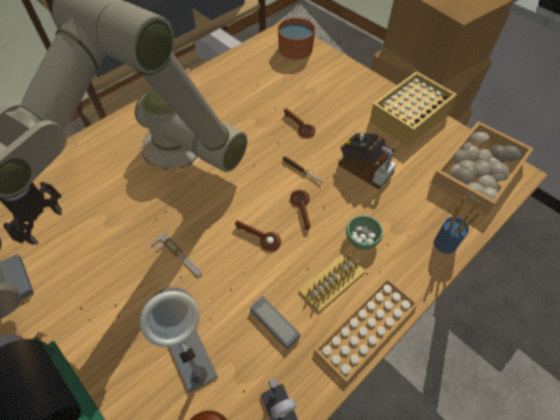

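View pics/side0.png

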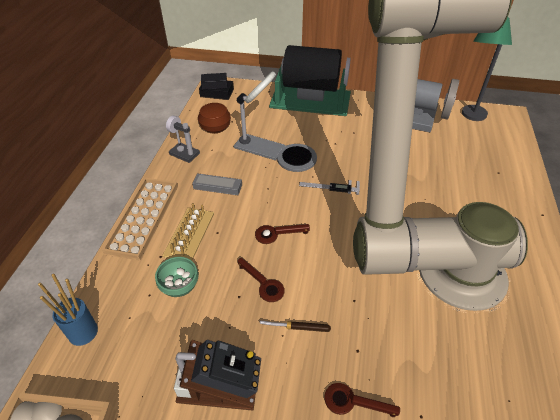

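The scene view shows three trays: (265,240) with a stone, (301,205) and (299,122), both empty. In the side view they are at (266,234), (268,288) and (345,400). The one farthest to the right (-y) is the tray with the stone. The breaker is at (370,160) in scene and (225,368) in side; the magnifier plate is at (297,156) in side. Next I'll check in close crops.

```bash
cat > h.py <<'E'
import numpy as np, cv2
from rig import env, optics
def cam(n):
    c=optics.calibration(n); f=210/np.tan(np.radians(c["fov_y"]/2)); return c,f
def ray(n,p,c=None):
    c_,f=cam(n); c=c or c_; d=np.array([(p[0]-c["cx"])/f,(p[1]-c["cy"])/f,1]); T=c["T"]; d=T[:3,:3]@d
    return T[:3,3],d/np.linalg.norm(d)
def plane(n,p,z,c=None):
    o,d=ray(n,p,c); return o+d*(z-o[2])/d[2]
def tri(rs):
    A=sum(np.eye(3)-np.outer(d,d) for o,d in rs); b=sum((np.eye(3)-np.outer(d,d))@o for o,d in rs)
    X=np.linalg.solve(A,b); return X,[np.linalg.norm(np.cross(X-o,d)) for o,d in rs]
def proj(n,X,c=None):
    c_,f=cam(n); c=c or c_; p=np.linalg.inv(c["T"])@np.append(X,1); return np.array([c["cx"]+f*p[0]/p[2],c["cy"]+f*p[1]/p[2]])
E
python3 - <<'E'
from h import *
a=cv2.imread("pics/side0.png"); b=cv2.imread("pics/scene0.png")
def crop(i,x,y,w,h): return cv2.resize(i[y:y+h,x:x+w],(400,300),interpolation=cv2.INTER_CUBIC)
m=np.vstack([np.hstack([crop(a,170,330,100,75),crop(b,330,120,80,60)]),np.hstack([crop(a,240,140,100,75+25),crop(b,225,190,100,75)])])
cv2.imwrite("pics/mos.png",m)
print(plane("side",(266,234),.01),plane("side",(268,288),.01),plane("side",(345,400),.01))
print("plate",plane("side",(297,156),.014),"breaker",plane("side",(225,365),.115))
E
```

```text
[ 0.54093591 -0.02139463  0.01      ] [0.49653325 0.15556029 0.01      ] [0.2741909 0.399394  0.01     ]
plate [ 0.51127953 -0.37433785  0.014     ] breaker [0.5261614 0.4191727 0.115    ]
```

View pics/mos.png

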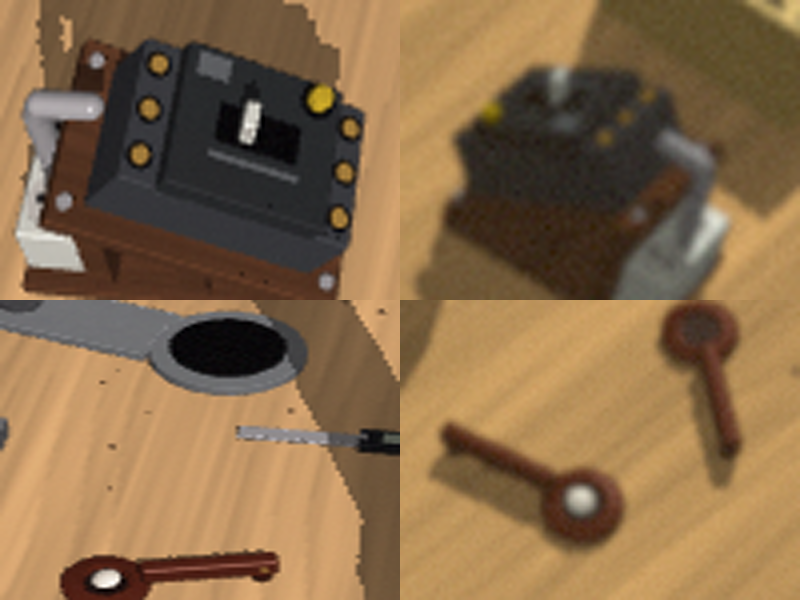

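The top-left crop shows the breaker: lever at side (233,357), yellow button at side (250,355), brass screws at both ends. In the bottom crops, the tray with the white stone is the right-most one and its handle points to the robot. Next I'll measure by masks in both views.

```bash
python3 - <<'E'
from h import *
I={n:cv2.imread(f"pics/{n}0.png") for n in("side","scene")}
def blobs(n,box,f):
    x,y,w,h=box; hsv=cv2.cvtColor(I[n],cv2.COLOR_BGR2HSV)[y:y+h,x:x+w].astype(int)
    m=f(hsv[...,0],hsv[...,1],hsv[...,2]).astype(np.uint8)
    k,_,st,c=cv2.connectedComponentsWithStats(m); r=[(st[i,4],c[i]+[x,y]) for i in range(1,k) if st[i,4]>3]
    return sorted(r,key=lambda t:-t[0])[:8],m
yel=lambda h,s,v:(h>15)&(h<35)&(s>130)&(v>110)
wh=lambda h,s,v:(s<60)&(v>150)
dk=lambda h,s,v:(v<35)
red=lambda h,s,v:((h<9)|(h>170))&(s>110)&(v<150)
for nm,n,b,f in [("yel","side",(190,338,75,55),yel),("yel","scene",(335,130,70,40),yel),("lev","side",(222,348,20,22),wh),("lev","scene",(352,128,20,18),wh),
  ("stone","side",(255,225,25,18),wh),("stone","scene",(262,232,20,18),wh),("plate","side",(275,142,45,30),dk),
  ("tray","side",(248,218,70,35),red),("tray","scene",(228,212,60,45),red)]:
    r,m=blobs(n,b,f); print(nm,n,[(int(a),c.round(1).tolist()) for a,c in r])
    if nm=="plate": P=r[0][1]; print(plane("side",P,.014))
    if nm=="tray":
        ys,xs=np.nonzero(m); pts=np.array([plane(n,(x+b[0],y+b[1]),.012)[:2] for x,y in zip(xs,ys)]); c=pts.mean(0); u,s,v=np.linalg.svd(pts-c); pr=(pts-c)@v[0]; print(c,v[0],pr.min(),pr.max())
E
```

```text
yel side [(31, [249.8, 354.2]), (16, [206.9, 356.7]), (15, [204.5, 368.1]), (15, [254.4, 384.1]), (14, [209.3, 345.5]), (13, [257.2, 361.5]), (13, [255.6, 372.6])]
yel scene [(224, [341.3, 143.3]), (68, [400.1, 162.4]), (18, [365.2, 130.5]), (9, [395.8, 143.4]), (5, [380.0, 131.6]), (5, [387.8, 142.4]), (5, [403.0, 154.2])]
lev side [(31, [232.2, 360.2])]
lev scene []
stone side [(33, [266.1, 232.5])]
stone scene [(25, [269.8, 239.0])]
plate side [(430, [296.6, 155.5])]
[ 0.51319991 -0.37687291  0.014     ]
tray side [(490, [277.9, 231.8])]
[ 0.50854251 -0.03464478] [0.90228667 0.4311366 ] -0.09100235610057991 0.06661402937926748
tray scene [(8, [276.0, 242.4]), (7, [277.6, 238.1]), (6, [271.7, 245.8]), (5, [264.2, 238.4]), (4, [273.8, 234.8]), (4, [265.5, 243.5])]
[ 0.5312172  -0.02944424] [0.96594623 0.25874289] -0.10857152848635011 0.03670129677937552
```

```bash
python3 - <<'E'
from h import *
print("stone",tri([ray("side",(266.1,232.5)),ray("scene",(269.8,239))]))
print("button",tri([ray("side",(249.8,354.2)),ray("scene",(348.4,142.4))]))
for z,L in((.132,[(209.3,345.5),(206.9,356.7),(204.5,368.1)]),(.077,[(257.2,361.5),(255.6,372.6),(254.4,384.1)])):
    print([plane("side",p,z).round(4) for p in L])
# magnifier axis: post base direction
for p in((240,143),(262,148)): print(plane("side",p,.014))
E
```

```text
stone (array([ 0.54026793, -0.02520474,  0.01303123]), [np.float64(0.001179957664254134), np.float64(0.0011799576642542821)])
button (array([0.48461489, 0.38117996, 0.10216153]), [np.float64(0.00034089658638202327), np.float64(0.0003408965863820599)])
[array([0.5658, 0.3927, 0.132 ]), array([0.5633, 0.4168, 0.132 ]), array([0.5607, 0.4404, 0.132 ])]
[array([0.4691, 0.3825, 0.077 ]), array([0.4668, 0.4066, 0.077 ]), array([0.4637, 0.4306, 0.077 ])]
[ 0.71925841 -0.4064096   0.014     ]
[ 0.63728804 -0.39385915  0.014     ]
```

```bash
python3 -m jog '[{"linear":[0,0,-0.35],"roll":1},{"linear":[0,0,-0.35],"roll":1},{"linear":[0,0,-0.35],"roll":1},{"linear":[0,0,-0.35],"roll":1},{"linear":[0.3,-0.9,0],"roll":0},{"linear":[0.3,-0.9,0],"roll":0},{"linear":[0.3,-0.9,0],"roll":0},{"linear":[0.3,-0.9,0],"roll":0},{"linear":[0.3,-0.9,0],"roll":0},{"linear":[0.3,-0.9,0],"roll":0},{"linear":[0.3,-0.9,0],"roll":0},{"linear":[0.3,-0.9,0],"roll":0}]' -1 40
python3 -c "
from h import *
im=optics.get_image('wrist');cv2.imwrite('pics/w1.png',im[:,:,::-1])
print(optics.calibration('wrist'));print(env.observe()['tool_rot'].round(3))"
```

```text
time_s: 1.1
position: [0.3043, -0.199, 0.2871]
tool_rot: [[0.996, 0.094, -0.0], [0.094, -0.996, 0.0], [-0.0, -0.0, -1.0]]
ft_force: [0.9, -0.1, -0.3]
grip_width: -0.0001
gripper_force: 0.0
{'fov_y': 70.06868481886234, 'cx': 281.1508111407147, 'cy': 210.82504493571648, 'T': array([[ 0.09709884, -0.95792086, -0.27011004,  0.37279672],
       [-0.99526964, -0.09432354, -0.02326843, -0.18750594],
       [-0.00318842,  0.27109166, -0.96254826,  0.43092207],
       [ 0.        ,  0.        ,  0.        ,  1.        ]])}
[[ 0.995  0.098  0.001]
 [ 0.098 -0.995  0.003]
 [ 0.001 -0.002 -1.   ]]
```

```bash
python3 -m jog '[{"linear":[0.3,-0.9,0],"roll":0},{"linear":[0.3,-0.9,0],"roll":0},{"linear":[0.3,-0.9,0],"roll":0},{"linear":[0.3,-0.9,0],"roll":0},{"linear":[0.3,-0.9,0],"roll":0},{"linear":[0.3,-0.9,0],"roll":0},{"linear":[0.3,-0.9,0],"roll":0},{"linear":[0.3,-0.9,0],"roll":0},{"linear":[0.3,-0.9,0],"roll":0},{"linear":[0.3,-0.9,0],"roll":0},{"linear":[0.2,-0.9,0],"roll":0},{"linear":[0,-0.9,0],"roll":0}]' >/dev/null
python3 -m jog '[{"linear":[0,-0.9,0],"roll":0},{"linear":[0,-0.9,0],"roll":0},{"linear":[0,0,0],"roll":0},{"linear":[0,0,0],"roll":0},{"linear":[0,0,0],"roll":0}]'
cat > shot.py <<'E'
import sys,pickle
from h import *
n=sys.argv[1]; c=optics.calibration('wrist'); im=optics.get_image('wrist')
cv2.imwrite(f'pics/{n}.png',im[:,:,::-1]); pickle.dump(c,open(f'{n}.pkl','wb'))
E
python3 shot.py bA
python3 -m jog '[{"linear":[0,-0.8,0],"roll":0},{"linear":[0,-0.8,0],"roll":0},{"linear":[0,-0.8,0],"roll":0},{"linear":[0,0,0],"roll":0},{"linear":[0,0,0],"roll":0},{"linear":[0,0,0],"roll":0}]'
python3 shot.py bB
python3 - <<'E'
import cv2,numpy as np
a=cv2.imread("pics/bA.png");b=cv2.imread("pics/bB.png")
cv2.imwrite("pics/bAB.png",np.hstack([cv2.resize(a,(400,300)),cv2.resize(b,(400,300))]))
E
```

```text
time_s: 2.57
position: [0.3841, 0.3126, 0.287]
tool_rot: [[0.995, 0.095, -0.001], [0.095, -0.995, -0.001], [-0.001, 0.001, -1.0]]
ft_force: [0.3, -0.3, -0.1]
grip_width: -0.0001
gripper_force: 0.0
time_s: 3.12
position: [0.3756, 0.4073, 0.2873]
tool_rot: [[0.996, 0.093, -0.0], [0.093, -0.996, -0.0], [-0.0, 0.0, -1.0]]
ft_force: [-0.3, 0.2, 0.4]
grip_width: 0.0002
gripper_force: 0.0
```

View pics/bAB.png

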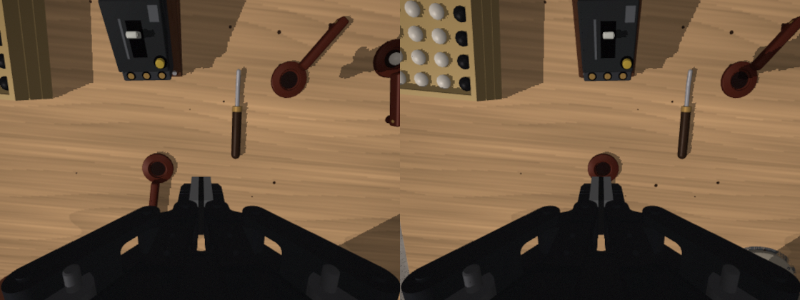

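The button is at about (224,88) in A and (318,91) in B (full-size pixels), the lever at (187,49) and (291,49). The fingertips show at the bottom middle.

```bash
python3 - <<'E'
from h import *; import pickle
R={}
for n,b in(("bA",(140,0,110,115)),("bB",(240,0,95,115))):
    c=pickle.load(open(n+".pkl","rb")); x,y,w,h=b
    q=cv2.cvtColor(cv2.imread(f"pics/{n}.png"),cv2.COLOR_BGR2HSV)[y:y+h,x:x+w].astype(int); H,S,V=q[...,0],q[...,1],q[...,2]
    for nm,m in(("yel",(H>15)&(H<35)&(S>120)&(V>100)),("wh",(S<60)&(V>150))):
        k,_,st,ce=cv2.connectedComponentsWithStats(m.astype(np.uint8))
        L=[(st[i,4],ce[i]+[x,y]) for i in range(1,k) if st[i,4]>10]; print(n,nm,[(int(a),p.round(1).tolist()) for a,p in L])
        L.sort(key=lambda t:-t[0]); R[n,nm]=(c,L)
B=[ray("wrist",R[n,"yel"][1][0][1],R[n,"yel"][0]) for n in("bA","bB")]
print("button",tri(B),tri(B+[ray("side",(249.8,354.2))]))
L=[ray("wrist",R[n,"wh"][1][0][1],R[n,"wh"][0]) for n in("bA","bB")]
print("lever",tri(L))
for i in(0,1,2):
    s=[ray("wrist",sorted([p for a,p in R[n,"yel"][1][1:] if p[1]>98],key=lambda p:p[0])[i],R[n,"yel"][0]) for n in("bA","bB")]; print("screw",tri(s))
E
```

```text
bA yel [(124, [222.9, 89.0]), (47, [183.2, 106.2]), (49, [204.5, 105.8]), (50, [226.3, 105.5])]
bA wh [(103, [183.1, 48.5])]
bB yel [(131, [317.1, 89.2]), (49, [268.3, 106.7]), (48, [290.2, 106.6]), (47, [311.7, 106.0])]
bB wh [(91, [291.0, 49.1])]
button (array([0.48268275, 0.38084513, 0.10664698]), [np.float64(0.0001618689826530326), np.float64(0.00016186898265301006)]) (array([0.48339163, 0.38117451, 0.10340679]), [np.float64(0.0006305548036677125), np.float64(0.0006603794967753795), np.float64(0.0008196271013311222)])
lever (array([0.50954864, 0.41109773, 0.13819128]), [np.float64(6.520317616316493e-05), np.float64(6.520317616301292e-05)])
screw (array([0.46321668, 0.4298428 , 0.07712514]), [np.float64(9.001125595512479e-05), np.float64(9.00112559550276e-05)])
screw (array([0.46561407, 0.40564061, 0.07920697]), [np.float64(0.00012231862406067746), np.float64(0.00012231862406076422)])
screw (array([0.46841508, 0.38180916, 0.07852052]), [np.float64(8.861759062760281e-07), np.float64(8.861759061583747e-07)])
```

```bash
python3 -m jog '[{"linear":[0.6,0.24,0],"roll":0},{"linear":[0.6,0.24,0],"roll":0},{"linear":[0.6,0.24,0],"roll":0},{"linear":[0.6,0.24,0],"roll":0},{"linear":[0,0,0.8],"roll":0},{"linear":[0,0,0.8],"roll":0},{"linear":[0,0,0.8],"roll":0},{"linear":[0,0,0.8],"roll":0},{"linear":[0,0,0.6],"roll":0},{"linear":[0,0,0.3],"roll":0},{"linear":[0,0,0],"roll":0},{"linear":[0,0,0],"roll":0}]'
python3 shot.py c1
python3 - <<'E'
import cv2,numpy as np
from h import *
a=cv2.imread("pics/c1.png"); s=optics.get_image("side")[:,:,::-1]
cv2.imwrite("pics/c1s.png",np.hstack([cv2.resize(a[120:330,140:420],(400,300)),cv2.resize(s[320:395,180:280],(400,300))]))
E
```

```text
time_s: 4.17
position: [0.4748, 0.3784, 0.1238]
tool_rot: [[0.996, 0.093, -0.0], [0.093, -0.996, -0.0], [-0.0, 0.0, -1.0]]
ft_force: [0.1, 0.1, 0.9]
grip_width: 0.0002
gripper_force: 0.0
```

View pics/c1s.png

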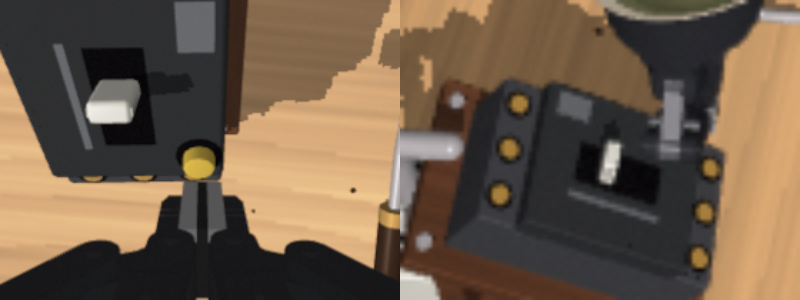

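The left crop shows the fingertips right over the lower half of the yellow button. The lever is up and well clear.

```bash
python3 -m jog '[{"linear":[0,0,0.2],"roll":0},{"linear":[0,0,0.15],"roll":0},{"linear":[0,0,0],"roll":0},{"linear":[0,0,0],"roll":0}]'
python3 -m jog '[{"linear":[0.02,0,0.03],"roll":0},{"linear":[0.02,0,0.03],"roll":0},{"linear":[0,0,0],"roll":0},{"linear":[0,0,0],"roll":0}]'
python3 -m jog '[{"linear":[0.015,0,0.025],"roll":0},{"linear":[0.015,0,0.025],"roll":0},{"linear":[0,0,0],"roll":0},{"linear":[0,0,0],"roll":0}]'
```

```text
time_s: 4.6
position: [0.4742, 0.3793, 0.109]
tool_rot: [[0.996, 0.095, -0.001], [0.095, -0.996, -0.0], [-0.001, 0.0, -1.0]]
ft_force: [0.5, 0.3, 0.3]
grip_width: 0.0
gripper_force: 0.0
time_s: 4.93
position: [0.476, 0.3796, 0.1071]
tool_rot: [[0.996, 0.095, 0.0], [0.095, -0.996, 0.0], [0.0, -0.0, -1.0]]
ft_force: [-0.2, 0.7, 1.6]
grip_width: -0.0001
gripper_force: 0.5
time_s: 5.27
position: [0.4772, 0.3797, 0.105]
tool_rot: [[0.996, 0.095, 0.0], [0.095, -0.996, 0.0], [0.0, -0.0, -1.0]]
ft_force: [-0.3, -0.0, 2.3]
grip_width: 0.0001
gripper_force: 1.1
```

Contact. I'll press further.

```bash
cat > lev.py <<'E'
from h import *
q=cv2.cvtColor(optics.get_image("side"),cv2.COLOR_RGB2HSV)[340:375,218:248].astype(int)
m=(q[...,1]<60)&(q[...,2]>150); ys,xs=np.nonzero(m); print("lever px",len(xs),xs.mean()+218,ys.mean()+340)
E
python3 -m jog '[{"linear":[0.015,0,0.025],"roll":0},{"linear":[0.015,0,0.025],"roll":0},{"linear":[0,0,0],"roll":0},{"linear":[0,0,0],"roll":0}]'; python3 lev.py
python3 -m jog '[{"linear":[0.015,0,0.025],"roll":0},{"linear":[0.015,0,0.025],"roll":0},{"linear":[0,0,0],"roll":0},{"linear":[0,0,0],"roll":0}]'; python3 lev.py
```

```text
time_s: 5.6
position: [0.4784, 0.3798, 0.1029]
tool_rot: [[0.996, 0.095, 0.0], [0.095, -0.996, 0.0], [0.0, -0.0, -1.0]]
ft_force: [-0.8, 0.9, 2.1]
grip_width: 0.0001
gripper_force: 1.3
lever px 30 238.2 364.4
time_s: 5.98
position: [0.4789, 0.38, 0.1021]
tool_rot: [[0.995, 0.095, -0.0], [0.095, -0.995, 0.0], [-0.0, -0.0, -1.0]]
ft_force: [-7.1, -1.1, 12.5]
grip_width: 0.0002
gripper_force: 7.1
lever px 25 237.84 364.32
```

The lever has dropped (side pixel moved 232→238) and the button bottomed. Now I'll back off and go below the lever.

```bash
python3 -m jog '[{"linear":[-0.15,0,-0.25],"roll":0},{"linear":[-0.25,0,-0.4],"roll":0},{"linear":[-0.2,0,-0.35],"roll":0},{"linear":[0,-0.35,0],"roll":0},{"linear":[0,-0.35,0],"roll":0},{"linear":[0.3,0,0],"roll":0},{"linear":[0,0,0.45],"roll":0},{"linear":[0,0,0.45],"roll":0},{"linear":[0,0,0],"roll":0},{"linear":[0,0,0],"roll":0},{"linear":[0,0,0],"roll":0}]'; python3 lev.py; python3 shot.py d1; python3 -c "
import cv2;a=cv2.imread('pics/d1.png');cv2.imwrite('pics/d1c.png',cv2.resize(a[80:290,140:420],(400,300)))"
```

```text
time_s: 6.95
position: [0.4652, 0.4071, 0.1057]
tool_rot: [[0.995, 0.095, 0.001], [0.095, -0.995, 0.001], [0.001, -0.0, -1.0]]
ft_force: [-0.3, -0.1, 0.4]
grip_width: 0.0002
gripper_force: 0.0
lever px 77 237.87012987012986 354.3766233766234
```

View pics/d1c.png

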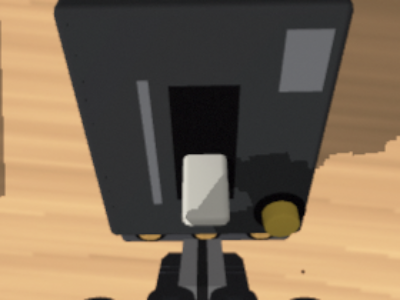

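The crop shows the lever down in its slot and the fingertips centred just below it. I'll push upslope.

```bash
python3 -m jog '[{"linear":[0.11,0,-0.063],"roll":0},{"linear":[0.11,0,-0.063],"roll":0},{"linear":[0.11,0,-0.063],"roll":0},{"linear":[0.11,0,-0.063],"roll":0},{"linear":[0.11,0,-0.063],"roll":0},{"linear":[0.11,0,-0.063],"roll":0},{"linear":[0.11,0,-0.063],"roll":0},{"linear":[0.11,0,-0.063],"roll":0},{"linear":[0,0,0],"roll":0},{"linear":[0,0,0],"roll":0},{"linear":[0,0,0],"roll":0}]'
python3 -m jog '[{"linear":[-0.2,0,0.1],"roll":0},{"linear":[-0.3,0,0],"roll":0},{"linear":[-0.5,0,-0.5],"roll":0},{"linear":[-0.5,0,-0.8],"roll":0},{"linear":[0,0,-0.8],"roll":0},{"linear":[0,0,-0.8],"roll":0},{"linear":[0,0,0],"roll":0},{"linear":[0,0,0],"roll":0},{"linear":[0,0,0],"roll":0}]'; python3 lev.py
python3 shot.py e1; python3 -c "
import cv2,numpy as np
from h import *
a=cv2.imread('pics/e1.png');s=optics.get_image('side')[:,:,::-1]
cv2.imwrite('pics/e1c.png',np.hstack([cv2.resize(a[0:210,140:420],(400,300)),cv2.resize(s[330:405,170:270],(400,300))]))"
```

```text
time_s: 7.97
position: [0.4959, 0.4094, 0.1229]
tool_rot: [[0.995, 0.096, -0.012], [0.096, -0.995, -0.004], [-0.012, 0.003, -1.0]]
ft_force: [-14.9, -1.8, -4.0]
grip_width: 0.0001
gripper_force: 7.4
time_s: 8.72
position: [0.4402, 0.4041, 0.2364]
tool_rot: [[0.996, 0.094, -0.001], [0.094, -0.996, -0.001], [-0.001, 0.0, -1.0]]
ft_force: [0.9, -0.1, -0.0]
grip_width: -0.0001
gripper_force: 0.0
lever px 31 232.16129032258064 360.16129032258067
```

View pics/e1c.png

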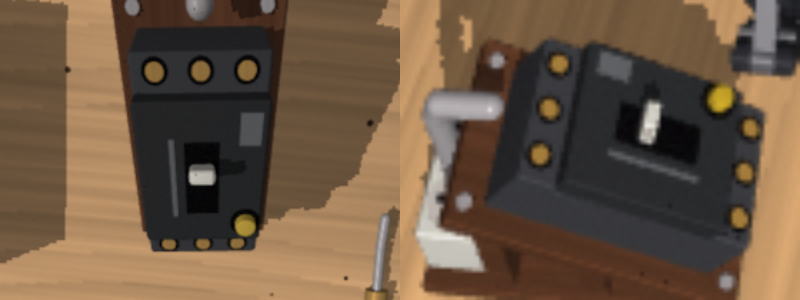

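Lever is back at its original pixel (side 232.2,360.2) and the button is out. On to the tray, measured from two wrist positions.

```bash
python3 -m jog '[{"linear":[0,0.9,0],"roll":0},{"linear":[0,0.9,0],"roll":0},{"linear":[0,0.9,0],"roll":0},{"linear":[0,0.9,0],"roll":0},{"linear":[0,0.9,0],"roll":0},{"linear":[0,0.9,0],"roll":0},{"linear":[0,0.9,0],"roll":0},{"linear":[0,0.9,0],"roll":0},{"linear":[0,0.9,0],"roll":0},{"linear":[0,0.6,0],"roll":0},{"linear":[0,0,0],"roll":0},{"linear":[0,0,0],"roll":0}]' 1 30
python3 -m jog '[{"linear":[0,0,0],"roll":0},{"linear":[0,0,0],"roll":0}]'; python3 shot.py tA
python3 -m jog '[{"linear":[0,0.8,0],"roll":0},{"linear":[0,0.8,0],"roll":0},{"linear":[0,0.6,0],"roll":0},{"linear":[0,0,0],"roll":0},{"linear":[0,0,0],"roll":0},{"linear":[0,0,0],"roll":0}]'; python3 shot.py tB
python3 - <<'E'
import cv2,numpy as np
a=cv2.imread("pics/tA.png");b=cv2.imread("pics/tB.png")
cv2.imwrite("pics/tAB.png",np.hstack([cv2.resize(a,(400,300)),cv2.resize(b,(400,300))]))
E
```

```text
time_s: 9.87
position: [0.4731, 0.0569, 0.2364]
tool_rot: [[0.996, 0.092, -0.001], [0.092, -0.996, 0.0], [-0.001, -0.0, -1.0]]
ft_force: [-0.8, -0.6, -0.2]
grip_width: 0.0853
gripper_force: 0.0
time_s: 10.03
position: [0.473, 0.0587, 0.2368]
tool_rot: [[0.995, 0.096, -0.001], [0.096, -0.995, 0.0], [-0.001, -0.0, -1.0]]
ft_force: [-0.8, 0.6, 0.4]
grip_width: 0.0853
gripper_force: 0.0
time_s: 10.58
position: [0.4814, -0.0288, 0.237]
tool_rot: [[0.995, 0.096, -0.0], [0.096, -0.995, 0.0], [-0.0, -0.0, -1.0]]
ft_force: [0.2, -0.1, 0.5]
grip_width: 0.0852
gripper_force: 0.0
```

View pics/tAB.png

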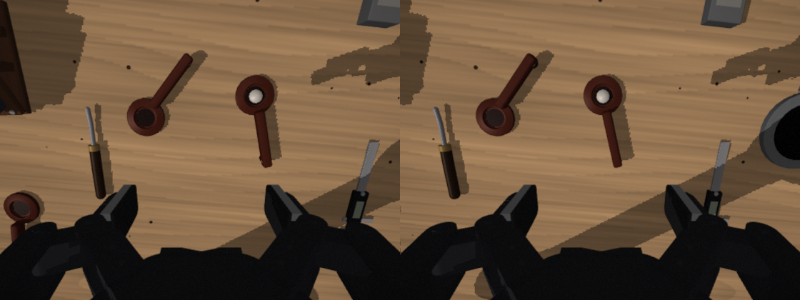

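In both views the stone (A (358,135), B (284,136), full-size pixels) sits in the pocket. The handle points down towards the gripper. The calliper is to the right and the burnisher to the left.

```bash
python3 - <<'E'
from h import *; import pickle
S=[];D=[];Ends=[]
for n,b in(("tA",(320,90,80,150)),("tB",(245,90,80,150))):
    c=pickle.load(open(n+".pkl","rb")); x,y,w,h=b
    q=cv2.cvtColor(cv2.imread(f"pics/{n}.png"),cv2.COLOR_BGR2HSV)[y:y+h,x:x+w].astype(int); H,Sa,V=q[...,0],q[...,1],q[...,2]
    m=((Sa<70)&(V>130)).astype(np.uint8); k,_,st,ce=cv2.connectedComponentsWithStats(m); i=1+st[1:,4].argmax(); s=ce[i]+[x,y]; S.append(ray("wrist",s,c))
    m=(((H<8)|(H>172))&(Sa>100)&(V<140)).astype(np.uint8); k,l,st,ce=cv2.connectedComponentsWithStats(m); i=1+st[1:,4].argmax(); m=(l==i)
    ys,xs=np.nonzero(m); xs=xs+x; ys=ys+y; print(n,s,st[i])
    r=np.hypot(xs-s[0],ys-s[1]); hh=r>34
    pw=np.array([plane("wrist",p,.024,c)[:2] for p in zip(xs[hh],ys[hh])])
    mid=pw.mean(0); v=np.linalg.svd(pw-mid)[2][0]; v*=np.sign(v[0]); pr=(pw-mid)@v
    pt=plane("wrist",s,.015,c)[:2]
    print("mid",mid,"yaw",np.degrees(np.arctan2(v[1],v[0])),"far end",mid+v*pr.min(),"stone",pt,"yaw s",np.degrees(np.arctan2(*(pt-mid)[::-1])), "width",np.ptp((pw-mid)@[-v[1],v[0]]))
    top=ys>=ys.max()-3; Ends.append(ray("wrist",(xs[top].mean(),ys.max()),c))
    # plate
    q=cv2.cvtColor(cv2.imread(f"pics/{n}.png"),cv2.COLOR_BGR2HSV)
print("stone",tri(S),"handle end",tri(Ends))
E
```

```text
tA [356.80530973 134.78318584] [  10   16   54  128 2931]
mid [ 0.46468809 -0.04952101] yaw 18.37846748696103 far end [ 0.42235652 -0.06358518] stone [ 0.53974802 -0.0245896 ] yaw s 18.37408460566393 width 0.018569837891138988
tB [282.70560748 134.91588785] [  12   16   54  128 2741]
mid [ 0.46454837 -0.05064813] yaw 18.142133689079138 far end [ 0.4227359  -0.06434859] stone [ 0.53973956 -0.02491437] yaw s 18.893222223862452 width 0.01429948630144131
stone (array([ 0.53972289, -0.02492125,  0.01365632]), [np.float64(1.969205866103711e-05), np.float64(1.9692058661145142e-05)]) handle end (array([ 0.42278106, -0.06287505,  0.02364898]), [np.float64(6.178939520288644e-06), np.float64(6.178939520359684e-06)])
```

```bash
python3 -m jog '[{"linear":[0,0,0],"roll":-0.86},{"linear":[0,0,0],"roll":-0.85},{"linear":[0,0,0],"roll":-0.85},{"linear":[-0.17,0.18,0.5],"roll":0},{"linear":[-0.16,0.18,0.8],"roll":0},{"linear":[0,0,0.8],"roll":0},{"linear":[0,0,0.8],"roll":0},{"linear":[0,0,0.8],"roll":0},{"linear":[0,0,0.6],"roll":0},{"linear":[0,0,0.3],"roll":0},{"linear":[0,0,0],"roll":0},{"linear":[0,0,0],"roll":0}]'
python3 shot.py g1; python3 - <<'E'
import cv2,numpy as np
from h import *
a=cv2.imread("pics/g1.png");s=optics.get_image("side")[:,:,::-1]
cv2.imwrite("pics/g1c.png",np.hstack([cv2.resize(a,(400,300)),cv2.resize(s[195:270,240:340],(400,300))]))
E
```

```text
time_s: 11.63
position: [0.4735, -0.0468, 0.0532]
tool_rot: [[0.949, 0.314, -0.001], [0.314, -0.949, 0.0], [-0.0, -0.0, -1.0]]
ft_force: [1.3, 0.1, 0.8]
grip_width: 0.0856
gripper_force: 0.0
```

View pics/g1c.png

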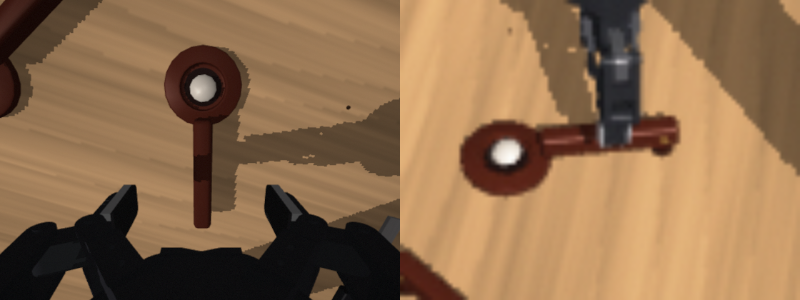

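The handle is centred between the open fingers (left crop, column 202), with the stone in the pocket. Down, then close.

```bash
python3 -m jog '[{"linear":[0,0,0.5],"roll":0},{"linear":[0,0,0.5],"roll":0},{"linear":[0,0,0.23],"roll":0},{"linear":[0,0,0],"roll":0},{"linear":[0,0,0],"roll":0}]'
python3 -m jog '[{"linear":[0,0,0],"roll":0},{"linear":[0,0,0],"roll":0},{"linear":[0,0,0],"roll":0},{"linear":[0,0,0],"roll":0},{"linear":[0,0,0],"roll":0},{"linear":[0,0,0],"roll":0},{"linear":[0,0,0],"roll":0},{"linear":[0,0,0],"roll":0},{"linear":[0,0,0],"roll":0},{"linear":[0,0,0],"roll":0}]' -0.8 45
```

```text
time_s: 12.15
position: [0.4738, -0.0476, 0.0046]
tool_rot: [[0.95, 0.313, 0.001], [0.313, -0.95, -0.0], [0.0, 0.0, -1.0]]
ft_force: [0.3, -1.0, 1.1]
grip_width: 0.0849
gripper_force: 0.0
time_s: 12.98
position: [0.4736, -0.0477, 0.0042]
tool_rot: [[0.95, 0.313, 0.001], [0.313, -0.95, -0.0], [0.0, 0.0, -1.0]]
ft_force: [-1.0, -0.3, 5.8]
grip_width: 0.0153
gripper_force: 44.6
```

```bash
python3 -m jog '[{"linear":[0,0,-0.03],"roll":0},{"linear":[0,0,-0.06],"roll":0},{"linear":[0,0,-0.1],"roll":0},{"linear":[0,0,-0.15],"roll":0},{"linear":[0,0,-0.2],"roll":0},{"linear":[0,0,-0.25],"roll":0},{"linear":[0,0,-0.25],"roll":0},{"linear":[0,0,-0.25],"roll":0},{"linear":[0,0,-0.25],"roll":0},{"linear":[0,0,-0.2],"roll":0},{"linear":[0,0,-0.1],"roll":0},{"linear":[0,0,-0.05],"roll":0}]'
python3 -m jog '[{"linear":[0,0,0],"roll":0},{"linear":[0,0,0],"roll":0},{"linear":[0,0,0],"roll":0}]'
python3 shot.py l1; python3 - <<'E'
from h import *; import pickle
c=pickle.load(open("l1.pkl","rb")); p=env.observe()["position"]
def st(im,b):
    x,y,w,h=b; q=cv2.cvtColor(im,cv2.COLOR_BGR2HSV)[y:y+h,x:x+w].astype(int); m=((q[...,1]<70)&(q[...,2]>130)).astype(np.uint8)
    k,_,s,ce=cv2.connectedComponentsWithStats(m); i=1+s[1:,4].argmax(); return ce[i]+[x,y],s[i,4]
a=st(cv2.imread("pics/l1.png"),(230,60,110,130)); im=np.ascontiguousarray(optics.get_image("side")[:,:,::-1]); cv2.imwrite("pics/ls.png",im)
X=np.array([p[0]+.066,p[1]+.022,p[2]+.010]); e=proj("side",X); b=st(im,(int(e[0])-14,int(e[1])-14,28,28))
print(a,b,e,p); X,r=tri([ray("wrist",a[0],c),ray("side",b[0])]); print(X,r,X-p)
ig=plane("side",(296.6,155.5),.014); print(ig)
E
```

```text
time_s: 13.98
position: [0.4736, -0.0476, 0.0803]
tool_rot: [[0.95, 0.313, 0.001], [0.313, -0.95, -0.0], [0.001, 0.001, -1.0]]
ft_force: [0.1, 0.0, -1.7]
grip_width: 0.0151
gripper_force: 43.9
time_s: 14.23
position: [0.4732, -0.0475, 0.0791]
tool_rot: [[0.95, 0.313, -0.001], [0.313, -0.95, 0.0], [-0.001, -0.001, -1.0]]
ft_force: [0.1, -0.8, -0.3]
grip_width: 0.0152
gripper_force: 43.9
(array([281.07574987, 121.12658871]), np.int32(1967)) (array([265.7  , 215.225]), np.int32(40)) [266.16165991 214.43925831] [ 0.47322729 -0.04754742  0.07906654]
[ 0.54042392 -0.0254171   0.08575599] [np.float64(0.00016355645149882176), np.float64(0.0001635564514986257)] [0.06719663 0.02213031 0.00668945]
[ 0.51305232 -0.3766652   0.014     ]
```

```bash
python3 -m jog '[{"linear":[0,0,-0.05],"roll":0},{"linear":[0,0,-0.1],"roll":0},{"linear":[0,0,-0.15],"roll":0},{"linear":[0,0,-0.2],"roll":0},{"linear":[0,0,-0.25],"roll":0},{"linear":[0,0,-0.25],"roll":0},{"linear":[0,0,-0.25],"roll":0},{"linear":[0,0,-0.2],"roll":0},{"linear":[0,0,-0.15],"roll":0},{"linear":[0,0,-0.1],"roll":0},{"linear":[0,0,0],"roll":0},{"linear":[0,0,0],"roll":0}]' | head -2
python3 -m jog '[{"linear":[-0.03,0.068,0],"roll":0},{"linear":[-0.06,0.137,0],"roll":0},{"linear":[-0.09,0.2,0],"roll":0},{"linear":[-0.12,0.274,0],"roll":0},{"linear":[-0.12,0.274,0],"roll":0},{"linear":[-0.12,0.274,0],"roll":0},{"linear":[-0.12,0.274,0],"roll":0},{"linear":[-0.12,0.274,0],"roll":0},{"linear":[-0.12,0.274,0],"roll":0},{"linear":[-0.12,0.274,0],"roll":0},{"linear":[-0.12,0.274,0],"roll":0},{"linear":[-0.12,0.274,0],"roll":0}]' | head -2
python3 -m jog '[{"linear":[-0.12,0.274,0],"roll":0},{"linear":[-0.12,0.274,0],"roll":0},{"linear":[-0.12,0.274,0],"roll":0},{"linear":[-0.12,0.274,0],"roll":0},{"linear":[-0.12,0.274,0],"roll":0},{"linear":[-0.09,0.2,0],"roll":0},{"linear":[-0.06,0.137,0],"roll":0},{"linear":[-0.03,0.068,0],"roll":0},{"linear":[0,0,0],"roll":0},{"linear":[0,0,0],"roll":0},{"linear":[0,0,0],"roll":0}]'
python3 shot.py m1; python3 - <<'E'
import cv2,numpy as np
from h import *
a=cv2.imread("pics/m1.png");s=optics.get_image("side")[:,:,::-1];cv2.imwrite("pics/ms.png",s)
cv2.imwrite("pics/m1c.png",np.hstack([cv2.resize(a,(400,300)),cv2.resize(s[80:230,220:420],(400,300))]))
E
```

```text
time_s: 15.33
position: [0.4733, -0.0476, 0.1474]
time_s: 16.33
position: [0.4613, -0.1737, 0.1475]
time_s: 17.25
position: [0.4541, -0.2492, 0.1475]
tool_rot: [[0.95, 0.313, -0.0], [0.313, -0.95, 0.0], [-0.0, -0.0, -1.0]]
ft_force: [-0.4, 0.4, -1.5]
grip_width: 0.0154
gripper_force: 43.9
```

View pics/m1c.png

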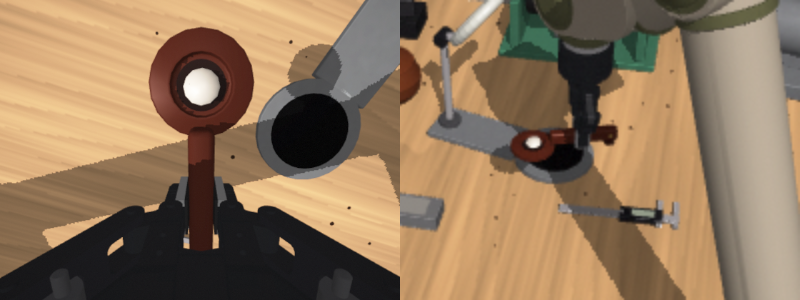

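The wrist crop shows the stone centred in its pocket and the black plate at about (434,182) full-size. Now I'll measure the plate and the remaining distance.

```bash
python3 - <<'E'
from h import *; import pickle
c=pickle.load(open("m1.pkl","rb")); o=env.observe(); p=o["position"]; R=np.array(o["tool_rot"])
im=cv2.imread("pics/m1.png"); x,y,w,h=365,110,150,140
g=cv2.cvtColor(im,cv2.COLOR_BGR2HSV)[y:y+h,x:x+w,2]; k,l,s,ce=cv2.connectedComponentsWithStats((g<32).astype(np.uint8))
for i in range(1,k):
    if s[i,4]>500: print(s[i],ce[i]+[x,y])
i=1+np.argmin([np.hypot(*(ce[j]+[x,y]-[434,182])) if s[j,4]>1000 else 1e9 for j in range(1,k)])
cn=max(cv2.findContours((l==i).astype(np.uint8),0,2)[0],key=len); el=cv2.fitEllipse(cn); P=np.array(el[0])+[x,y]; print(el)
PW,PS=ray("wrist",P,c),ray("side",(296.6,155.5)); print("plate wrist",plane("wrist",P,.014,c),"tri",tri([PW,PS]))
q=cv2.cvtColor(im,cv2.COLOR_BGR2HSV)[80:165,240:325].astype(int); m=((q[...,1]<70)&(q[...,2]>130)).astype(np.uint8); k,_,s,ce=cv2.connectedComponentsWithStats(m); i=1+s[1:,4].argmax(); a=ce[i]+[240,80]
S=plane("wrist",a,p[2]+.0068,c); print("stone",a,S,S-p)
for t in((538,40),(490,100)): print("bar",plane("wrist",t,.012,c))
F=plane("wrist",P,.014,c); F[2]=.134; print("to go, tool units",R.T@(F-S)/.04)
E
```

```text
[  15   21  107  105 8706] [433.14426832 182.93211578]
((68.15404510498047, 72.92435455322266), (97.32186889648438, 111.969970703125), 50.95655059814453)
plate wrist [ 0.51505294 -0.37867696  0.014     ] tri (array([ 0.51437701, -0.3811392 ,  0.00993404]), [np.float64(0.0006517744437948836), np.float64(0.0006517744437949155)])
stone [281.39016074 120.84461763] [ 0.5212912  -0.2271486   0.15431873] [0.06716655 0.02203936 0.0068    ]
bar [ 0.65161076 -0.40916644  0.012     ]
bar [ 0.59724974 -0.39438768  0.012     ]
to go, tool units [-1.33536631  3.54853361  0.50752987]
```

```bash
python3 -m jog '[{"linear":[-0.03,0.068,0],"roll":0},{"linear":[-0.055,0.135,0],"roll":0},{"linear":[-0.08,0.2,0],"roll":0},{"linear":[-0.11,0.27,0],"roll":0},{"linear":[-0.11,0.27,0],"roll":0},{"linear":[-0.11,0.27,0],"roll":0},{"linear":[-0.11,0.27,0],"roll":0},{"linear":[-0.11,0.27,0],"roll":0},{"linear":[-0.11,0.27,0],"roll":0},{"linear":[-0.11,0.27,0],"roll":0},{"linear":[-0.11,0.27,0],"roll":0},{"linear":[-0.11,0.27,0],"roll":0}]' | head -4
python3 -m jog '[{"linear":[-0.11,0.27,0],"roll":0},{"linear":[-0.08,0.2,0],"roll":0},{"linear":[-0.055,0.135,0],"roll":0},{"linear":[-0.03,0.068,0],"roll":0},{"linear":[0,0,0.05],"roll":0},{"linear":[0,0,0.1],"roll":0},{"linear":[0,0,0.15],"roll":0},{"linear":[0,0,0.12],"roll":0},{"linear":[0,0,0.08],"roll":0},{"linear":[0,0,0],"roll":0},{"linear":[0,0,0],"roll":0},{"linear":[0,0,0],"roll":0}]'
python3 -m jog '[{"linear":[0,0,0],"roll":0},{"linear":[0,0,0],"roll":0},{"linear":[0,0,0],"roll":0},{"linear":[0,0,0],"roll":0},{"linear":[0,0,0],"roll":0},{"linear":[0,0,0],"roll":0}]'
python3 shot.py n1; python3 lev.py; python3 - <<'E'
from h import *; import pickle
c=pickle.load(open("n1.pkl","rb")); p=env.observe()["position"]; im=cv2.imread("pics/n1.png")
q=cv2.cvtColor(im,cv2.COLOR_BGR2HSV)[80:165,240:325].astype(int); m=((q[...,1]<70)&(q[...,2]>130)).astype(np.uint8); k,_,s,ce=cv2.connectedComponentsWithStats(m); i=1+s[1:,4].argmax(); a=ce[i]+[240,80]
s=optics.get_image("side")[:,:,::-1]; cv2.imwrite("pics/ns.png",s)
S=plane("wrist",a,p[2]+.0068,c); e=proj("side",S); x,y=int(e[0])-14,int(e[1])-14
q=cv2.cvtColor(np.ascontiguousarray(s),cv2.COLOR_BGR2HSV)[y:y+28,x:x+28].astype(int); m=((q[...,1]<70)&(q[...,2]>150)).astype(np.uint8); k,_,t,ce=cv2.connectedComponentsWithStats(m); i=1+t[1:,4].argmax(); b=ce[i]+[x,y]
print(a,S,"side px",b,e,"tri",tri([ray("wrist",a,c),ray("side",b)]))
E
```

```text
time_s: 18.35
position: [0.4455, -0.3729, 0.1474]
tool_rot: [[0.95, 0.313, -0.0], [0.313, -0.95, 0.0], [-0.0, -0.0, -1.0]]
ft_force: [0.6, -0.6, -2.2]
time_s: 19.35
position: [0.4437, -0.4008, 0.1277]
tool_rot: [[0.95, 0.313, 0.0], [0.313, -0.95, -0.0], [0.0, 0.0, -1.0]]
ft_force: [0.0, 0.0, -0.6]
grip_width: 0.0152
gripper_force: 43.9
time_s: 19.85
position: [0.4436, -0.4008, 0.1275]
tool_rot: [[0.95, 0.313, 0.0], [0.313, -0.95, -0.0], [0.0, 0.0, -1.0]]
ft_force: [-0.5, 0.1, -1.9]
grip_width: 0.0153
gripper_force: 43.9
lever px 31 232.16129032258064 360.16129032258067Traceback (most recent call last):
  File "<stdin>", line 6, in <module>
ValueError: attempt to get argmax of an empty sequence
```

```bash
python3 - <<'E'
from h import *; import pickle
c=pickle.load(open("n1.pkl","rb")); p=env.observe()["position"]; im=cv2.imread("pics/n1.png")
q=cv2.cvtColor(im,cv2.COLOR_BGR2HSV)[80:165,240:325].astype(int); m=((q[...,1]<70)&(q[...,2]>130)).astype(np.uint8); k,_,s,ce=cv2.connectedComponentsWithStats(m); i=1+s[1:,4].argmax(); a=ce[i]+[240,80]
S=plane("wrist",a,p[2]+.0068,c); e=proj("side",S); x,y=int(e[0])-10,int(e[1])-8; print(a,s[i,4],S,e)
q=cv2.cvtColor(cv2.imread("pics/ns.png"),cv2.COLOR_BGR2HSV)[y:y+16,x:x+20].astype(int); print(q[...,2]); 
m=((q[...,1]<90)&(q[...,2]>75)).astype(np.uint8); k,_,t,ce=cv2.connectedComponentsWithStats(m); print(t[1:],ce[1:]+[x,y])
for v in ce[1:]: print(tri([ray("wrist",a,c),ray("side",v+[x,y])]))
E
```

```text
[284.24234283 123.59645352] 1861 [ 0.51010427 -0.38030967  0.1342874 ] [298.5548222  125.91315882]
[[116 114 111 107 108 111 113 119 122 123 124 121 116 110 113 117 115 109
  106 110]
 [115 113 110 107 110 113 114 118 121 123 124 120 115 112 113 115 113 106
  108 111]
 [114 112 108 107 111 113 116 121 122 124 122 120 112 110 115 115 109 107
  108 111]
 [113 109 108 110 112 113 117 120 120 122 120 115 109 112 112 114 110 105
  105  89]
 [112 106 110 110 111 112 113  99  81  82  79  80  91  94 113 111 108 105
   58  44]
 [109 107 107 108  76  46  44  45  44  43  42  43  46  44  46  61  90 102
   40  45]
 [108 105  70  43  44  44  42  48  49  52  52  53  48  46  46  46  43  58
   39  49]
 [106  72  44  45  44  44  45  49  75  88 106 103  69  51  45  46  44  44
   40  45]
 [ 93  47  46  45  44  43  46  58 125 131 131 132 129 103  48  43  45  47
   38  42]
 [ 80  73  46  47  43  44  19  32 126 133 137 136 134 129  79  43  42  44
   40  43]
 [ 81  76  75  45  43  32  17  21  40  97 136 137 134 135  21  38  46  46
   43  44]
 [ 75  77  77  48  47  32  18  20  18  15  37  35  37  17  21  37  46  46
   46  48]
 [ 62  78  78  80  45  46  30  23  17  20  18  19  22  18  34  47  47  47
   46  49]
 [ 77  66  78  80  50  45  48  47  40  39  34  35  42  48  48  46  47  47
   44  48]
 [112  55  68  79  82  47  46  48  48  48  47  47  46  48  48  47  47  48
   45  65]
 [115  97  64  62  75  45  47  49  47  49  48  47  47  48  49  46  47  47
   54  91]]
[[ 8  7  7  4 21]] [[298.71428571 125.66666667]]
(array([ 0.5098588 , -0.380337  ,  0.13527386]), [np.float64(0.00023742703132986485), np.float64(0.00023742703133009758)])
```

Stone at (0.510, -0.380, 0.135) against a focus of (0.514, -0.379, 0.134). It is still and nearly level, so I'm handing in.

```bash
python3 -c "
from rig import env
o=env.observe();print(o['time_s'],abs(o['qvel']).max() if hasattr(o['qvel'],'max') else o['qvel'])
print(env.close_job())"
```

```text
20.0 0.06620852322069327
the job is handed in; nothing more can be done
None
```

I handed the job in at 20 s. The breaker was tripped with its test button and reset to on, and the tray is held nearly level and still with the stone measured about 4 mm from the focus point, but the hand-in returned no verdict.

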